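Snap the clip-on cover onto the butter dish

TASK

Put the steel cover on the white butter dish and press it straight down until both clips have snapped under the rim and it sits fully home; press firmly but do not force it, because the ceramic chips. Then lift the closed dish by the cover's handle just clear of its board to check that the clips hold, set it down on the board again, upright, and let go. Leave everything else on the worktop where it is.

Things in the scene. Friction and masses are not known exactly. Their poses are not given: they have to be found in the camera images.
- cover_handle (a point): Centre of the handle of the loose steel cover (0.23 kg), z up. The grip is a bar 50 mm long (x), 20 mm wide (y), 26 mm tall, on a 12 mm wide stem; 13 mm stay free under the bar, above the plate. Its centre is over the cover's middle, 31 mm above the seating face. The cover starts upright on the worktop, standing on its skirt.
- cover_seat (a point): Centre of the cover's seating face, the underside of its plate (156 x 104 x 5 mm), axes as cover_handle; home when this point is at dish_rim. A locating skirt of 125 x 75 mm, tapered inwards over its lower 16 mm, reaches 24 mm below this face. The cover fits either way round (half turn about z).
- cover_clip (a point): The rigid clip arm at the cover's +x end, 82 mm from the middle, 5 mm below the seating face; the same at -x. Each is 30 mm wide, hangs from a sprung pivot to 22 mm below the seating face and has a sloped hook pointing inwards. Pushed over the rim the two together resist with about 12 to 17 N, most at 9 mm above home; then the push drops, and they snap under it 1.5 mm before home, a firm stop.
- dish_rim (a point): Centre of the rim's top plane of the loose white ceramic butter dish (0.4 to 0.6 kg), z up, x along its length. The overhanging rim is 156 x 104 mm, 6 mm thick; the mouth is 128 x 78 mm and 40 mm deep, empty, so the skirt has 1.5 mm of play each way. The clips touch the rim with the cover about 20 mm above home. The ceramic chips if cover and dish are pushed together with over 45 N.
- dish_foot (a point): Centre of the dish's flat underside, 140 x 90 mm, 48 mm below dish_rim; it stands on the board's pad. With both clips snapped the dish can be lifted by the cover's handle; it then hangs about 1.5 mm slack.
- pad_top (a point): Centre of the top of the soft pad (124 x 76 mm) under the dish, 36 to 44 mm above the worktop, z up; the pad is let into the middle of a wooden serving board, 240 mm (x) by 180 mm (y). It does not slide. Under a push of about 8 to 10 N on the dish it gives way straight down by 1 to 16 mm, different each time and not measured, until the dish's foot meets the board; it then stays down.

How it is judged:
By the outcome, as a careful person would: the job done as asked, in the order asked, and still so for the second after the job is handed in, with the robot touching nothing.
It also fails if it takes over 58 s, if anything falls off the work surface, if the arm or the gripper's body presses on something with over 40 N, if the wrist force passes 120 N, or if a joint passes its speed limit or range.

ROBOT

A 6-joint arm with a two-finger parallel gripper is mounted at the origin on the work surface. World frame = base frame: x ahead of the robot, y to its left, z up, the work surface at z = 0. Lengths are in mm, angles in degrees, forces in N, time in s.
With the tool pointing down it reaches from about 350 to 850 mm from the base axis. Payload 8.1 kg.
Tool frame: the origin (TCP) lies between the finger pads; the fingertips stand 8 mm ahead of it and the grasp point (between the pads) lies 11 mm behind it (r.tip_extent is the distance from the TCP to the fingertips, in mm); z points along the fingers, y is the direction in which the jaws open and shut (so a half turn about z gives the same grasp; the last joint's range is limited). The gripper opens to 85 mm and grips with 20 to 120 N. Pads are 22 mm wide; open, the fingers measure 114 mm over their backs; the gripper's body (76 mm by 85 mm) begins 54 mm behind the grasp point. The pads swing forward as they close: fully open they stand 13 mm farther back than shut.
Start: joints at [-76.169, 7.471, 85.268, -0, 87.261, -4.893], TCP at [192.629, -568.243, 239.292] pointing down, gripper open.
Joint ranges: [-169.43, 169.43], [-51.17, 129.36], [1.28, 143.12], [-76.62, 256.62], [0, 156.53], [-152.29, 152.29]. Speed limits (degrees/s): [136.94, 136.94, 159.86, 180, 180, 180].

INTERFACE

Orientations are given as [roll, pitch, yaw] about the fixed x, y, z axes, in that order (R = Rz(yaw) Ry(pitch) Rx(roll)).
In Python, from bench import sensors, viewer, hand_in, r gives the robot as it stands. The module is installed in compiled form; this text tells all that it offers.
- The arm moves only by the tool move_arm, never from a script. Its argument "rows" is a list that holds one entry, the list of rows, each a list of 6 numbers: the shift along the tool's x, y, z in m, then the turn, a rotation vector about the tool's x, y, z in degrees. In form: [[[tx, ty, tz, rx, ry, rz], ...]]. A call has 1 to 20 rows; each row is the pose to reach, as a shift and turn from the pose commanded when the call began, along the tool's axes at that moment; what a row does not reach only later rows make up. A row lasts 1/10 s, in which the tool goes at most 50 mm and 8.59 degrees, less where a joint would pass 70% of its speed; a pose out of reach is approached as far as the arm can. A call with a gripper value outside its range is refused whole. "grip" is the opening, from 0 (shut) to 1 (fully open), set as the call begins (left out, the last holds). The fingers move at their own pace and stop on an object; "newtons" is the grip in N (left out, the last holds). Time passes only in rows, so rows that repeat a pose let the fingers close. It gives the time, the measured TCP pose, the force and the opening at its end, in the units of the state.
- sensors.sense(): the state, without advancing time (a new reading comes with each control period).
- viewer.snapshot(name): name is "scene" or "top" or "wrist"; returns a dict with "color" (400x640x3 uint8, red, green, blue), "camera_matrix" (3x3 intrinsics, pixels), "R" (3x3) and "t" (3): a world point X has camera coordinates R X + t. Camera axes: x right, y down, z forward; pixel columns grow to the right and rows downward; lengths in mm; the calibration is good to about 2 mm. A picture is of the moment at which its call begins. There is no depth.
- hand_in(): hands the job in, once; it reports no verdict.
The state is a dict: "time": time; "joint_pos": joint angles; "qd": joint speeds; "joint_efforts": joint torques, N m; "tool_pos": TCP position; "tcp_rot": TCP orientation; "ft_force": force on the tool from outside, world axes, zero at the start; "wrist_torque": the same for the moment, N m; "finger_gap": finger opening in mm.
Only numpy, scipy, OpenCV 4.12 (cv2) and the standard library are available. Lean on these libraries where they do the work, as an engineer would, in place of code of your own. Each camera call takes 0.05 s, during which the arm holds its last target.

## Working session

There is one attempt and no reset: what is moved stays moved. The work goes in short steps, Python scripts to look and compute and a tool call to move; the robot and the scene stay as the last step left them, time stands still between calls to the robot, and variables do not carry over. Pictures are saved under pics/ and viewed, and the job is handed in when it is done.

Besides the shell and the picture viewer there is one more tool, called after "Emit:" as a command line: name --argument value ..., lists and objects as JSON in quotes. move_arm: Moves the arm, as the interface text tells. Its arguments: {"type":"object","properties":{"rows":{"type":"array","items":{"type":"array","items":{"type":"array","items":{"type":"number"}}}},"grip":{"type":"number"},"newtons":{"type":"number"}},"required":["rows"]}

```bash
mkdir -p pics; ls; python3 - <<'E'
from bench import sensors, viewer, r
import cv2, pickle
d={}
for n in ("scene","top"):
    s=viewer.snapshot(n); d[n]=s
    cv2.imwrite(f"pics/{n}0.png",s["color"][:,:,::-1])
    print(n,s["camera_matrix"].tolist(),s["R"].round(3).tolist(),s["t"])
pickle.dump(d,open("s0.pkl","wb"))
print(sensors.sense(), r.tip_extent)
E
```

```text
pics
scene [[405.68673044527105, 0.0, 315.85638539149113], [0.0, 405.68673044527105, 199.7119296946016], [0.0, 0.0, 1.0]] [[-0.596, 0.803, -0.013], [0.587, 0.426, -0.689], [-0.547, -0.418, -0.725]] [ 347.3013011  -293.68120605 1130.78198675]
top [[503.9620833974729, 0.0, 317.77211326928654], [0.0, 503.9620833974729, 200.49933265922294], [0.0, 0.0, 1.0]] [[0.016, -1.0, -0.025], [-0.998, -0.015, -0.063], [0.063, 0.026, -0.998]] [  3.29350104 588.04783701 982.86136018]
{'time': 0.1, 'joint_pos': array([-7.61688001e+01,  7.51031815e+00,  8.53229511e+01, -1.22762429e-03,
        8.72621346e+01, -4.89278191e+00]), 'qd': array([-0.00321048, -0.05722456, -0.27230682,  0.08709007,  0.04223346,
        0.00725601]), 'joint_efforts': array([ 1.70384021e-03, -5.70952427e+01, -5.01937795e+01, -1.74616898e-04,
        8.09466757e-03, -6.30303916e-06]), 'tool_pos': array([ 192.50649381, -567.76953283,  238.35499994]), 'tcp_rot': array([-1.79904839e+02, -6.91547253e-03,  1.87240357e+01]), 'ft_force': array([-0.54885579,  0.16664529,  0.5370474 ]), 'wrist_torque': array([ 0.01780595,  0.05219143, -0.02512492]), 'finger_gap': 85.07739075554862} 8.0
```

View pics/scene0.png

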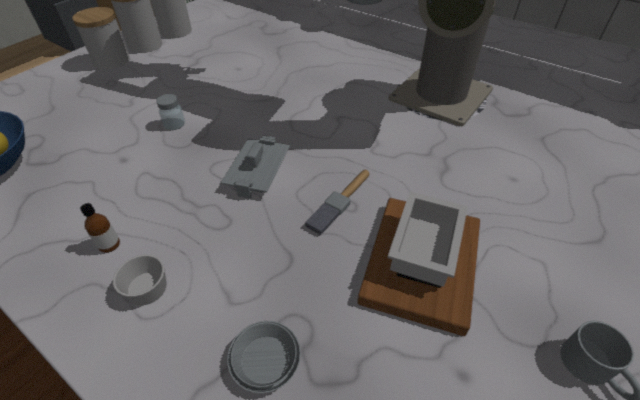

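View pics/top0.png

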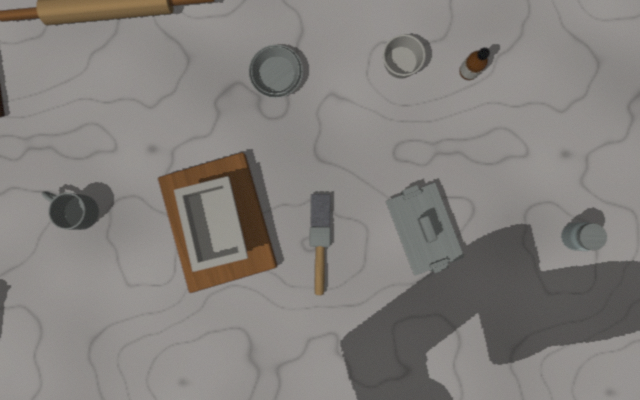

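```bash
python3 - <<'E'
import cv2,pickle,numpy as np
d=pickle.load(open("s0.pkl","rb"))
t=d["top"]["color"][:,:,::-1]
a=cv2.resize(t[140:300,150:290],None,fx=5,fy=5,interpolation=cv2.INTER_CUBIC)[:600] 
b=cv2.resize(t[165:285,370:480],None,fx=5,fy=5,interpolation=cv2.INTER_CUBIC)
a=cv2.resize(t[145:300,155:285],None,fx=3.8,fy=3.8,interpolation=cv2.INTER_CUBIC)
cv2.imwrite("pics/zd.png",cv2.convertScaleAbs(a,alpha=1.5));cv2.imwrite("pics/zc.png",cv2.convertScaleAbs(b,alpha=1.6))
E
```

```text
(no output)
```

View pics/zd.png

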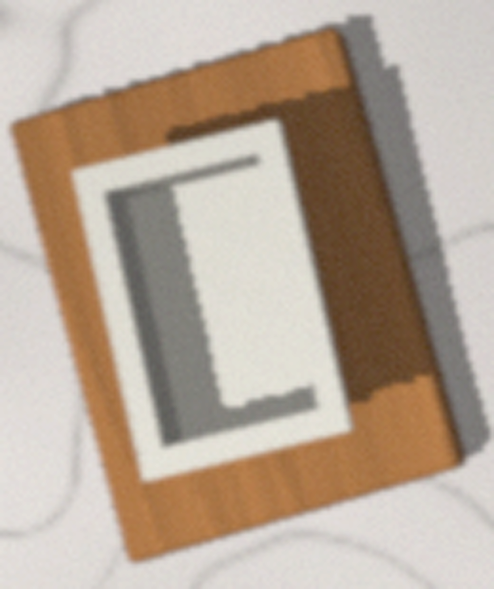

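View pics/zc.png

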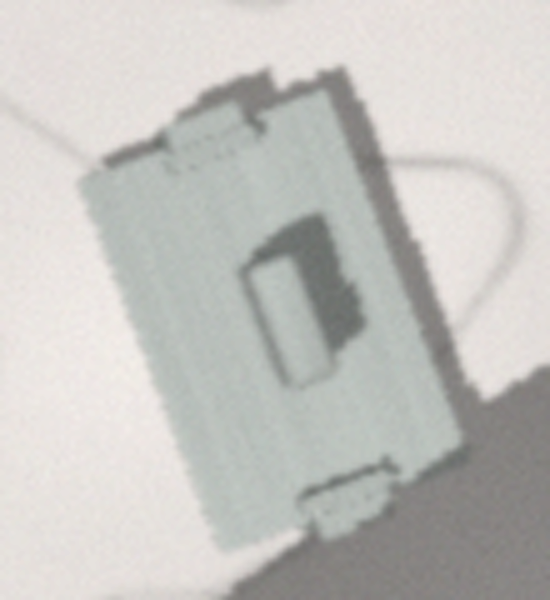

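```bash
cat > h.py <<'E'
import numpy as np, cv2
def ray(s,p):
    K,R,t=s["camera_matrix"],np.array(s["R"]),np.array(s["t"])
    d=R.T@np.linalg.solve(K,np.array([p[0],p[1],1.])); return -R.T@t,d
def onz(s,p,z):
    c,d=ray(s,p); return c+d*(z-c[2])/d[2]
def proj(s,X):
    c=s["R"]@np.array(X)+s["t"]; u=s["camera_matrix"]@c; return u[:2]/u[2]
def tri(views):
    A=np.zeros((3,3));b=np.zeros(3)
    for s,p in views:
        c,d=ray(s,p);d=d/np.linalg.norm(d);P=np.eye(3)-np.outer(d,d);A+=P;b+=P@c
    return np.linalg.solve(A,b)
def quad(mask):
    c=max(cv2.findContours(mask,cv2.RETR_EXTERNAL,cv2.CHAIN_APPROX_NONE)[0],key=cv2.contourArea)
    h=cv2.convexHull(c)
    q=None
    for e in np.arange(2,20,.5):
        q=cv2.approxPolyDP(h,e,True)
        if len(q)<=4: break
    q=q.reshape(-1,2).astype(float)
    # refine: fit lines to contour points near each edge
    c=c.reshape(-1,2).astype(float);L=[]
    for i in range(len(q)):
        a,b=q[i],q[(i+1)%len(q)];u=(b-a)/np.linalg.norm(b-a);n=np.array([-u[1],u[0]]);l=np.linalg.norm(b-a)
        s=(c-a)@u;dd=(c-a)@n;m=(abs(dd)<2.5)&(s>.1*l)&(s<.9*l)
        v=cv2.fitLine(c[m].astype(np.float32),cv2.DIST_HUBER,0,.01,.01).ravel();L.append(v)
    out=[]
    for i in range(len(L)):
        a,b=L[i-1],L[i]
        k=np.linalg.solve(np.array([[a[0],-b[0]],[a[1],-b[1]]]),[b[2]-a[2],b[3]-a[3]])
        out.append([a[2]+k[0]*a[0],a[3]+k[0]*a[1]])
    return np.array(out)
E
python3 - <<'E'
import pickle; from h import *
d=pickle.load(open("s0.pkl","rb"))
for n,roid,roic in (("top",(150,140,290,300),(375,170,475,285)),("scene",(350,185,490,335),(210,130,300,200))):
    s=d[n];im=s["color"].astype(int);R,G,B=im[...,0],im[...,1],im[...,2]
    sat=(im.max(2)-im.min(2))
    print(n, im[220,185] if n=="top" else im[250,420])
    # board
    def roi(m,q):
        o=np.zeros(m.shape,np.uint8);x0,y0,x1,y1=q;o[y0:y1,x0:x1]=m[y0:y1,x0:x1]*255;return o
    bm=roi((R-B>25),roid)
    bm=cv2.morphologyEx(bm,cv2.MORPH_OPEN,np.ones((3,3)))
    bq=quad(bm);print("board",bq.round(1).tolist())
    hull=np.zeros_like(bm);cv2.fillPoly(hull,[bq.round().astype(int)],255)
    dm=((R-B<25)*255).astype(np.uint8)&cv2.erode(hull,np.ones((5,5)))
    dm=cv2.morphologyEx(dm,cv2.MORPH_OPEN,np.ones((3,3)))
    dq=quad(dm);print("dish",dq.round(1).tolist())
    cm=roi((G-R>4),roic);cm=cv2.morphologyEx(cm,cv2.MORPH_OPEN,np.ones((3,3)))
    cm2=cv2.morphologyEx(cm,cv2.MORPH_CLOSE,np.ones((9,9)))
    cq=quad(cm2);print("cover",cq.round(1).tolist())
    v=cv2.cvtColor(s["color"],cv2.COLOR_RGB2BGR)
    for q in (bq,dq,cq): cv2.polylines(v,[(q*16).round().astype(int)],True,(0,0,255),1,cv2.LINE_AA,4)
    x0,y0,x1,y1=(140,130,490,310) if n=="top" else (200,120,500,340)
    cv2.imwrite(f"pics/q_{n}.png",cv2.resize(v[y0:y1,x0:x1],None,fx=2.25,fy=2.25))
    if n=="top":
        for zz in (84,88,92):
            W=np.array([onz(s,p,zz) for p in dq]);e=[np.linalg.norm(W[i]-W[i-1]) for i in range(4)]
            l=[W[i]-W[i-1] for i in range(4)]
            print("dish",zz,W.mean(0).round(1),np.round(e,1),[round(float(np.degrees(np.arctan2(x[1],x[0]))),1) for x in l])
        W=np.array([onz(s,p,29) for p in cq]);l=[W[i]-W[i-1] for i in range(4)]
        print("cover",W.mean(0).round(1),[round(float(np.linalg.norm(x)),1) for x in l],[round(float(np.degrees(np.arctan2(x[1],x[0]))),1) for x in l])
        W=np.array([onz(s,p,35) for p in bq]);l=[W[i]-W[i-1] for i in range(4)]
        print("board",W.mean(0).round(1),[round(float(np.linalg.norm(x)),1) for x in l],[round(float(np.degrees(np.arctan2(x[1],x[0]))),1) for x in l])
E
```

```text
top [149 148 141]
board [[242.89999389648438, 151.8000030517578], [276.29998779296875, 266.70001220703125], [188.8000030517578, 292.6000061035156], [157.39999389648438, 177.3000030517578]]
dish [[228.3000030517578, 174.6999969482422], [248.0, 256.79998779296875], [192.60000610351562, 270.6000061035156], [174.1999969482422, 190.3000030517578]]Traceback (most recent call last):
  File "<stdin>", line 19, in <module>
  File "h.py", line 15, in quad
    c=max(cv2.findContours(mask,cv2.RETR_EXTERNAL,cv2.CHAIN_APPROX_NONE)[0],key=cv2.contourArea)
ValueError: max() iterable argument is empty
```

```bash
python3 - <<'E'
import pickle
d=pickle.load(open("s0.pkl","rb"))
t=d["top"]["color"];s=d["scene"]["color"]
for p in [(405,210),(420,250),(430,190),(380,210),(440,290),(395,265)]: print("top",p,t[p[1],p[0]])
for p in [(250,180),(270,155),(262,150),(300,180),(200,190),(258,188)]: print("scn",p,s[p[1],p[0]])
for p in [(180,210),(240,220),(215,270),(255,220)]: print("dish",p,t[p[1],p[0]])
E
sed -i 's/^/ /;s/^ //' h.py
```

```text
top (405, 210) [117 120 118]
top (420, 250) [114 120 116]
top (430, 190) [116 119 116]
top (380, 210) [145 141 140]
top (440, 290) [82 80 81]
top (395, 265) [145 141 139]
scn (250, 180) [ 98 101 103]
scn (270, 155) [ 97 102 103]
scn (262, 150) [79 83 85]
scn (300, 180) [135 131 135]
scn (200, 190) [130 127 131]
scn (258, 188) [ 94 101 101]
dish (180, 210) [145 143 136]
dish (240, 220) [65 50 35]
dish (215, 270) [114  80  46]
dish (255, 220) [68 47 30]
```

```bash
cat > m.py <<'E'
import pickle; from h import *
d=pickle.load(open("s0.pkl","rb"))
def ang(x): return round(float(np.degrees(np.arctan2(x[1],x[0]))),1)
Q={}
for n,roid,roic in (("top",(150,140,290,300),(375,170,475,285)),("scene",(350,185,490,335),(210,130,300,200))):
    s=d[n];im=cv2.GaussianBlur(s["color"],(0,0),.6).astype(float);R,G,B=im[...,0],im[...,1],im[...,2]
    def roi(m,q):
        o=np.zeros(m.shape,np.uint8);x0,y0,x1,y1=q;o[y0:y1,x0:x1]=m[y0:y1,x0:x1]*255;return o
    bm=roi(B/R<.85,roid)
    bm=cv2.morphologyEx(bm,cv2.MORPH_OPEN,np.ones((3,3)))
    bq=quad(bm)
    hull=np.zeros_like(bm);cv2.fillPoly(hull,[bq.round().astype(int)],255)
    dm=((B/R>.76)*255).astype(np.uint8)&cv2.erode(hull,np.ones((5,5)))
    dm=cv2.morphologyEx(dm,cv2.MORPH_OPEN,np.ones((3,3)))
    dq=quad(dm)
    im2=cv2.GaussianBlur(s["color"],(0,0),1.0).astype(float)
    cm=roi((im2[...,1]-im2[...,0]>0.5),roic);cm=cv2.morphologyEx(cm,cv2.MORPH_OPEN,np.ones((3,3)))
    cm=cv2.morphologyEx(cm,cv2.MORPH_CLOSE,np.ones((5,5)))
    cq=quad(cm);Q[n]=(bq,dq,cq)
    v=cv2.cvtColor(s["color"],cv2.COLOR_RGB2BGR)
    x0,y0,x1,y1=(140,130,490,310) if n=="top" else (200,120,500,340)
    v=cv2.resize(v[y0:y1,x0:x1],None,fx=2.25,fy=2.25)
    for q in (bq,dq,cq): cv2.polylines(v,[((q+.5-[x0,y0])*2.25*16).round().astype(int)],True,(0,0,255),1,cv2.LINE_AA,4)
    cv2.imwrite(f"pics/q_{n}.png",v)
    for nm,q,zs in (("board",bq,(30,40)),("dish",dq,(84,88,92)),("cover",cq,(29,))):
      for zz in zs:
        W=np.array([onz(s,p,zz) for p in q]);l=[W[i]-W[i-1] for i in range(len(W))]
        print(n,nm,zz,W.mean(0).round(1),[round(float(np.linalg.norm(x)),1) for x in l],[ang(x) for x in l])
print(Q["top"][1].round(1).tolist(),Q["scene"][1].round(1).tolist())
E
python3 m.py
```

```text
top board 30 [542.9 210.7  30. ] [180.9, 238.2, 181.4, 237.9] [-72.6, -162.5, 107.3, 17.4]
top board 40 [542.7 208.5  40. ] [179.1, 235.8, 179.6, 235.5] [-72.6, -162.5, 107.3, 17.4]
top dish 84 [538.7 210.   84. ] [105.1, 157.3, 105.3, 154.7] [-73.9, -165.2, 104.7, 14.7]
top dish 88 [538.6 209.   88. ] [104.7, 156.6, 104.9, 154.1] [-73.9, -165.2, 104.7, 14.7]
top dish 92 [538.6 208.1  92. ] [104.2, 155.9, 104.4, 153.4] [-73.9, -165.2, 104.7, 14.7]
top cover 29 [ 536.1 -196.9   29. ] [102.7, 156.4, 102.8, 154.3] [-68.6, -158.7, 110.2, 21.3]
scene board 30 [553.9 214.3  30. ] [249.8, 177.4, 249.5, 176.1] [-162.5, 107.2, 17.2, -72.7]
scene board 40 [561.5 216.1  40. ] [245.6, 174.4, 245.3, 173.1] [-162.5, 107.2, 17.2, -72.7]
scene dish 84 [564.1 214.4  84. ] [148.3, 110.2, 153.9, 82.6] [-159.8, 107.9, 9.7, -74.9]
scene dish 88 [567.3 215.2  88. ] [147.2, 109.4, 152.8, 82.0] [-159.8, 107.9, 9.7, -74.9]
scene dish 92 [570.6 215.9  92. ] [146.1, 108.5, 151.7, 81.4] [-159.8, 107.9, 9.7, -74.9]
scene cover 29 [ 538.  -196.5   29. ] [104.3, 165.0, 104.0, 157.5] [113.0, 21.6, -71.1, -158.2]
[[228.10000610351562, 175.1999969482422], [247.5, 257.20001220703125], [192.39999389648438, 270.79998779296875], [174.10000610351562, 190.0]] [[403.20001220703125, 204.0], [466.20001220703125, 218.3000030517578], [443.20001220703125, 287.3999938964844], [389.79998779296875, 270.79998779296875]]
```

```bash
python3 - <<'E'
import cv2,pickle
d=pickle.load(open("s0.pkl","rb"))
t=d["scene"]["color"][:,:,::-1]
a=cv2.resize(t[190:295,380:480],None,fx=5.5,fy=5.5,interpolation=cv2.INTER_CUBIC)
cv2.imwrite("pics/zs.png",cv2.convertScaleAbs(a,alpha=1.5))
E
```

```text
(no output)
```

View pics/zs.png

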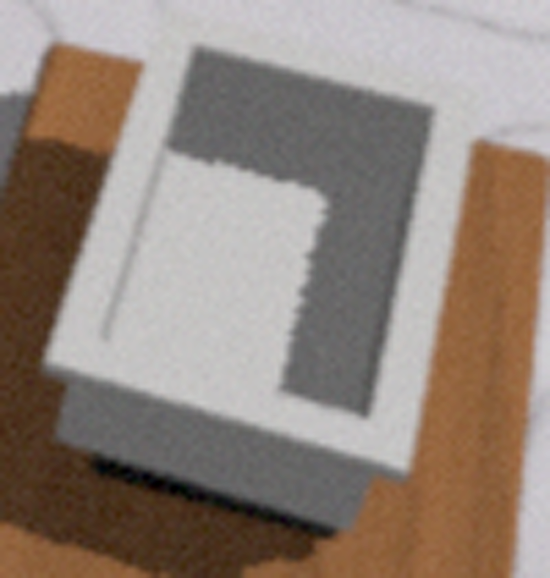

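View pics/q_top.png

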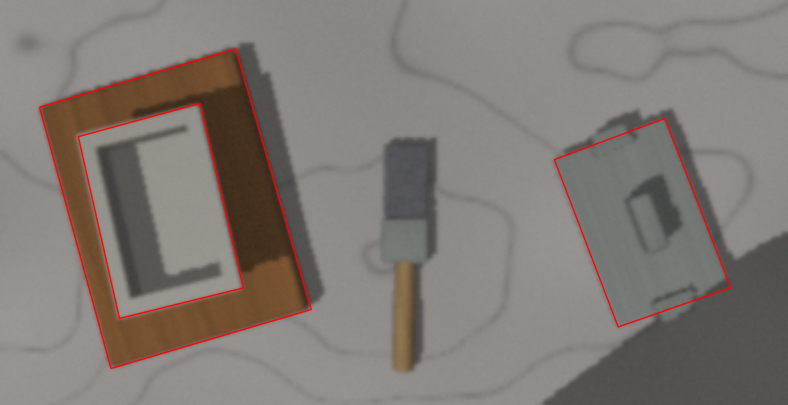

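```bash
python3 - <<'E'
import pickle; from h import *
d=pickle.load(open("s0.pkl","rb"));T,S=d["top"],d["scene"]
z=lambda p:((p[0]+.5)/5.5-.5+380,(p[1]+.5)/5.5-.5+190)
for a,b in (((228.1,175.2),z((43,366))),((174.1,190),z((412,472)))): print(tri([(T,a),(S,b)]).round(1))
# handle bar top, top zoom (5x from 370,165) corners, z=68
w=lambda p:((p[0]+.5)/5-.5+370,(p[1]+.5)/5-.5+165)
W=np.array([onz(T,w(p),68) for p in ((245,266),(297,252),(337,375),(288,389))]);print(W.round(1).tolist(),W.mean(0))
# cover clips centres
for p in ((210,138),(348,500)): print(onz(T,w(p),25).round(1))
for p in ((263,180),): pass
E
```

```text
[628.4 178.3  88.6]
[599.2 278.9  88.2]
[[555.1, -178.5, 68.0], [560.7, -197.9, 68.0], [514.9, -212.9, 68.0], [509.4, -194.7, 68.0]] [ 535.00353681 -196.01071349   68.        ]
[ 606.6 -172.1   25. ]
[ 466.  -226.3   25. ]
```

```bash
cat > mv.py <<'E'
import sys,numpy as np
from scipy.spatial.transform import Rotation as Ro
from bench import sensors
def go(x,y,z,yaw):
    s=sensors.sense();p=np.array(s["tool_pos"]);Rt=Ro.from_euler("xyz",s["tcp_rot"],degrees=True)
    T=Ro.from_euler("xyz",[180,0,yaw],degrees=True)
    print("t",s["time"],"pos",p.round(2),"rot",np.round(s["tcp_rot"],2),"F",np.round(s["ft_force"],2),"M",np.round(s["wrist_torque"],3),"gap",round(s["finger_gap"],1))
    print("shift m",(Rt.inv().apply(np.array([x,y,z])-p)/1000).round(4),"rotvec",(Rt.inv()*T).as_rotvec(degrees=True).round(2))
if __name__=="__main__": go(*map(float,sys.argv[1:5]))
E
python3 mv.py 535.5 -196.5 150 21
```

```text
t 0.1 pos [ 192.51 -567.77  238.35] rot [-1.799e+02 -1.000e-02  1.872e+01] F [-0.55  0.17  0.54] M [ 0.018  0.052 -0.025] gap 85.1
shift m [ 0.444  -0.2414  0.0888] rotvec [-0.1  -0.01 -2.28]
```

Emit:
move_arm --rows '[[[0.01,-0.005,0.002,0,0,0],[0.04,-0.022,0.008,0,0,-0.5],[0.08,-0.044,0.016,0,0,-1],[0.12,-0.065,0.024,0,0,-1.5],[0.16,-0.087,0.032,0,0,-2],[0.2,-0.109,0.04,0,0,-2.3],[0.24,-0.13,0.048,0,0,-2.3],[0.28,-0.152,0.056,0,0,-2.3],[0.32,-0.174,0.064,0,0,-2.3],[0.36,-0.196,0.072,0,0,-2.3],[0.4,-0.217,0.08,0,0,-2.3],[0.425,-0.231,0.085,0,0,-2.3],[0.438,-0.238,0.088,0,0,-2.3],[0.444,-0.2414,0.0888,0,0,-2.3],[0.444,-0.2414,0.0888,0,0,-2.3],[0.444,-0.2414,0.0888,0,0,-2.3],[0.444,-0.2414,0.0888,0,0,-2.3]]]' --grip 1

```text
time: 1.8
tool_pos: [535.1, -198.3, 150.9]
tcp_rot: [180.0, -0.0, 20.9]
ft_force: [0.7, 0.3, -0.9]
finger_gap: 85.7
```

```bash
python3 mv.py 535.5 -196.5 44 21; python3 - <<'E'
from bench import viewer;import cv2,pickle
s=viewer.snapshot("wrist");cv2.imwrite("pics/w1.png",s["color"][:,:,::-1]);pickle.dump(s,open("w1.pkl","wb"))
E
```

```text
t 1.8 pos [ 535.13 -198.28  150.87] rot [ 1.7997e+02 -1.0000e-02  2.0930e+01] F [ 0.67  0.33 -0.91] M [-0.014  0.032 -0.024] gap 85.7
shift m [ 0.001  -0.0016  0.1069] rotvec [ 0.03 -0.01 -0.07]
```

View pics/w1.png

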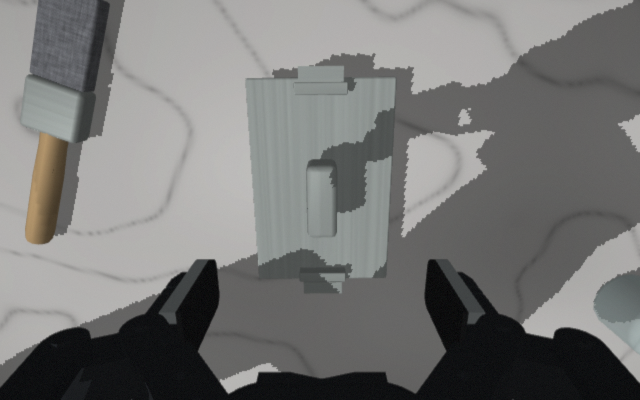

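```bash
python3 - <<'E'
import pickle; from h import *
s=pickle.load(open("w1.pkl","rb"))
W=np.array([onz(s,p,29) for p in ((246,79),(396,78),(387,277),(258,279))]);print(W.round(1).tolist(),W.mean(0))
for i in range(4):
    l=W[i]-W[i-1];print(np.linalg.norm(l).round(1),np.degrees(np.arctan2(l[1],l[0])).round(1))
W=np.array([onz(s,p,68) for p in ((308,166),(333,166),(336,236),(309,236))]);print(W.round(1).tolist(),W.mean(0))
E
```

```text
[[589.8, -122.0, 29.0], [626.9, -217.0, 29.0], [484.5, -274.1, 29.0], [445.3, -177.1, 29.0]] [ 536.60456864 -197.52226518   29.        ]
154.6 20.9
102.0 -68.7
153.4 -158.1
104.6 112.0
[[557.1, -180.5, 68.0], [562.7, -195.0, 68.0], [519.3, -214.2, 68.0], [512.9, -197.5, 68.0]] [ 538.01415172 -196.80030237   68.        ]
```

Emit:
move_arm --rows '[[[0.001,-0.0005,0.005,0,0,-0.2],[0.0018,-0.0007,0.02,0,0,-0.4],[0.0018,-0.0007,0.04,0,0,-0.4],[0.0018,-0.0007,0.06,0,0,-0.4],[0.0018,-0.0007,0.08,0,0,-0.4],[0.0018,-0.0007,0.095,0,0,-0.4],[0.0018,-0.0007,0.103,0,0,-0.4],[0.0018,-0.0007,0.107,0,0,-0.4],[0.0018,-0.0007,0.107,0,0,-0.4],[0.0018,-0.0007,0.107,0,0,-0.4]]]'

```text
time: 2.85
tool_pos: [537.7, -196.1, 44.4]
tcp_rot: [179.9, -0.1, 21.4]
ft_force: [0.3, 0.5, -0.9]
finger_gap: 85.6
```

```bash
python3 mv.py 536.5 -197 44 21.3
```

```text
t 2.85 pos [ 537.73 -196.09   44.38] rot [ 1.7994e+02 -6.0000e-02  2.1420e+01] F [ 0.33  0.47 -0.86] M [-0.048  0.085  0.05 ] gap 85.6
shift m [-0.0015  0.0004  0.0004] rotvec [ 0.06 -0.06  0.12]
```

Good. Close.

Emit:
move_arm --rows '[[[-0.001,0.0003,0.0005,0,0,0],[-0.001,0.0003,0.0005,0,0,0],[-0.001,0.0003,0.0005,0,0,0],[-0.001,0.0003,0.0005,0,0,0],[-0.001,0.0003,0.0005,0,0,0],[-0.001,0.0003,0.0005,0,0,0],[-0.001,0.0003,0.0005,0,0,0],[-0.001,0.0003,0.0005,0,0,0],[-0.001,0.0003,0.0005,0,0,0],[-0.001,0.0003,0.0005,0,0,0],[-0.001,0.0003,0.0005,0,0,0],[-0.001,0.0003,0.0005,0,0,0]]]' --grip 0 --newtons 100

```text
time: 4.05
tool_pos: [536.5, -196.6, 43.4]
tcp_rot: [180.0, -0.0, 21.4]
ft_force: [-0.5, -1.0, 4.9]
finger_gap: 18.4
```

```bash
python3 mv.py 537.0 -196.4 200 21.3
```

```text
t 4.05 pos [ 536.5 -196.6   43.4] rot [ 1.7997e+02 -2.0000e-02  2.1420e+01] F [-0.52 -1.03  4.89] M [0.012 0.199 0.055] gap 18.4
shift m [ 6.000e-04  1.000e-04 -1.566e-01] rotvec [ 0.03 -0.02  0.12]
```

Emit:
move_arm --rows '[[[0,0,-0.004,0,0,0],[0,0,-0.012,0,0,0],[0,0,-0.025,0,0,0],[0,0,-0.045,0,0,0],[0,0,-0.07,0,0,0],[0,0,-0.095,0,0,0],[0,0,-0.115,0,0,0],[0,0,-0.13,0,0,0],[0,0,-0.14,0,0,0],[0,0,-0.144,0,0,0],[0,0,-0.145,0,0,0],[0,0,-0.145,0,0,0]]]'

```text
time: 5.25
tool_pos: [535.8, -196.2, 187.0]
tcp_rot: [-179.9, 0.1, 21.4]
ft_force: [0.4, -0.0, -3.3]
finger_gap: 18.6
```

```bash
python3 mv.py 538.5 209 188 15
```

```text
t 5.25 pos [ 535.78 -196.22  187.03] rot [-1.7994e+02  6.0000e-02  2.1420e+01] F [ 0.37 -0.04 -3.35] M [-0.034 -0.021  0.011] gap 18.6
shift m [ 0.1505 -0.3762 -0.0007] rotvec [-0.06  0.06  6.42]
```

Emit:
move_arm --rows '[[[0.005,-0.012,0,0,0,0.3],[0.015,-0.037,0,0,0,0.8],[0.028,-0.07,0,0,0,1.5],[0.042,-0.105,0,0,0,2.2],[0.056,-0.14,0,0,0,3],[0.07,-0.175,0,0,0,3.7],[0.084,-0.21,0,0,0,4.4],[0.098,-0.245,0,0,0,5.1],[0.112,-0.28,0,0,0,5.8],[0.126,-0.315,0,0,0,6.4],[0.138,-0.345,0,0,0,6.4],[0.146,-0.365,0,0,0,6.4],[0.1495,-0.374,-0.0005,0,0,6.4],[0.1505,-0.3762,-0.0005,0,0,6.4],[0.1505,-0.3762,-0.0005,0,0,6.4],[0.1505,-0.3762,-0.0005,0,0,6.4],[0.1505,-0.3762,-0.0005,0,0,6.4]]]'

```text
time: 6.95
tool_pos: [539.1, 207.7, 188.5]
tcp_rot: [180.0, 0.0, 14.9]
ft_force: [-0.5, -0.2, -2.1]
finger_gap: 18.6
```

```bash
python3 mv.py 538.5 209 125 15;  python3 - <<'E'
from bench import viewer;import cv2,pickle
d={}
for n in ("wrist","top","scene"):
    s=viewer.snapshot(n);cv2.imwrite(f"pics/{n}2.png",s["color"][:,:,::-1]);d[n]=s
pickle.dump(d,open("s2.pkl","wb"))
E
```

```text
t 6.95 pos [539.1  207.66 188.48] rot [1.7999e+02 1.0000e-02 1.4940e+01] F [-0.49 -0.21 -2.05] M [-0.007 -0.005 -0.046] gap 18.6
shift m [-0.0002 -0.0015  0.0635] rotvec [ 0.01  0.01 -0.06]
```

View pics/wrist2.png

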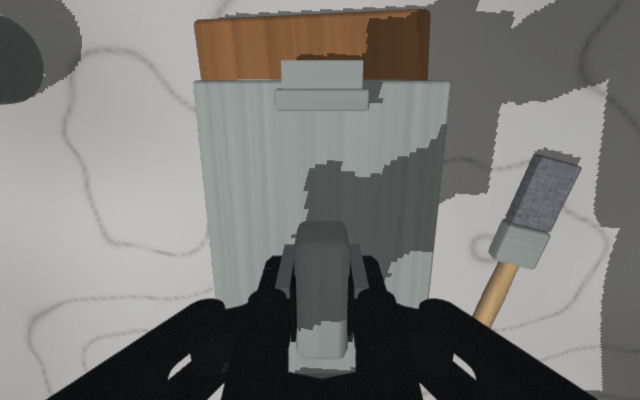

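View pics/top2.png

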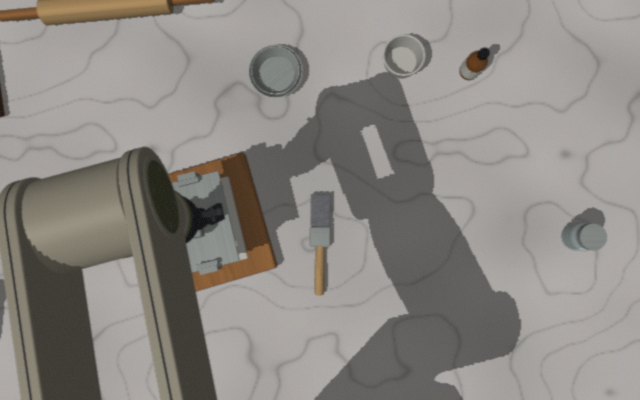

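View pics/scene2.png

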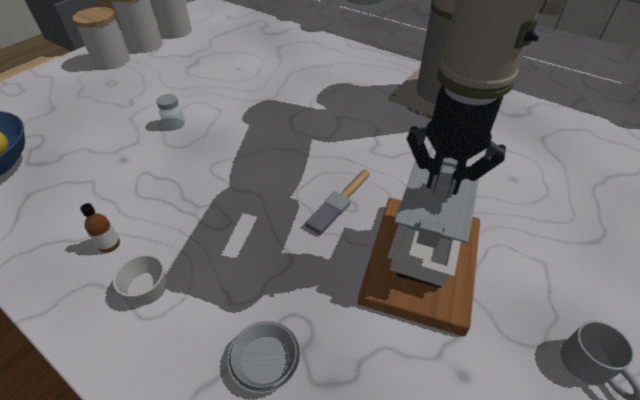

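```bash
python3 - <<'E'
import pickle; from h import *
d=pickle.load(open("s2.pkl","rb"));s=d["wrist"]
tcp=np.array([539.1,207.66]);a=np.radians(14.94);ux=np.array([np.cos(a),np.sin(a)]);uy=np.array([-np.sin(a),np.cos(a)])
for p in ((195,82),(450,82)):
    X=onz(s,p,174.1);print(X.round(1),(X[:2]-tcp)@ux,(X[:2]-tcp)@uy)
A,B=[onz(s,p,174.1) for p in ((195,82),(450,82))]
l=B-A;print(np.linalg.norm(l),np.degrees(np.arctan2(l[1],l[0]))+90, ((A+B)/2)[:2]-78*ux)
# wrist view at pickup: plate +x edge relative to the tcp then
s=pickle.load(open("w1.pkl","rb"));tcp=np.array([535.13,-198.28]);a=np.radians(20.93);ux=np.array([np.cos(a),np.sin(a)]);uy=np.array([-np.sin(a),np.cos(a)])
# top view plate -y edge corners visible
T=d["top"]
z2=T["color"][150:300,150:290,::-1];cv2.imwrite("pics/zt2.png",cv2.convertScaleAbs(cv2.resize(z2,None,fx=4,fy=4,interpolation=cv2.INTER_CUBIC),alpha=1.5))
E
```

```text
[600.5 276.2 174.1] 77.01854259002218 50.39366417395447
[626.5 178.9 174.1] 77.04764525978696 -50.35638123228474
100.75004960953939 14.956550465034368 [538.16097299 207.42873579]
```

View pics/zt2.png

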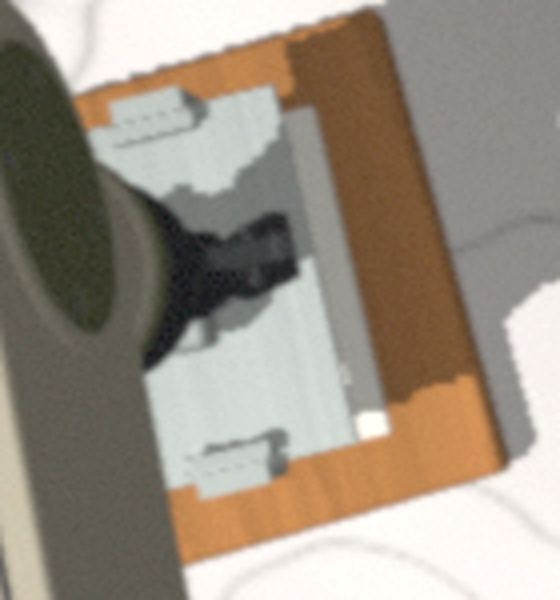

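```bash
python3 - <<'E'
import pickle; from h import *
d=pickle.load(open("s2.pkl","rb"));T=d["top"];d0=pickle.load(open("s0.pkl","rb"))
a=np.radians(14.94);ux=np.array([np.cos(a),np.sin(a)]);uy=np.array([-np.sin(a),np.cos(a)])
z=lambda p:((p[0]+.5)/4-.5+150,(p[1]+.5)/4-.5+150)
A,B=[onz(T,z(p),174.1)[:2] for p in ((277,84),(358,442))]
l=A-B;print(A,B,np.linalg.norm(l),np.degrees(np.arctan2(l[1],l[0])),"centre",(A+B)/2+52*uy)
A,B=[onz(T,z(p),88.4)[:2] for p in ((318,104),(391,432))]
l=A-B;print("dish",A,B,np.linalg.norm(l),np.degrees(np.arctan2(l[1],l[0])),"centre",(A+B)/2+52*uy)
A,B=onz(T,(228.1,175.2),88.4)[:2],onz(T,(247.5,257.2),88.4)[:2]
print((A+B)/2+52*uy)
# inner mouth corners from zd zoom, depth at rim z
w=lambda p:((p[0]+.5)/3.8-.5+155,(p[1]+.5)/3.8-.5+145)
A,B,C=[onz(T,w(p),88.4)[:2] for p in ((107,191),(162,446),(315,406))]
print("mouth",np.linalg.norm(A-B),np.linalg.norm(B-C),"ang",np.degrees(np.arctan2(*(A-B)[::-1])),"centre",(A+C)/2)
E
```

```text
[626.30290971 176.72887605] [476.26431769 138.33881852] 154.87212665238988 14.352232371158792 centre [537.87762951 207.77605651]
dish [627.50017511 176.58422633] [476.182562   138.62190915] 156.00691510615945 14.08360052956269 centre [538.43538437 207.84527697]
[539.21152393 208.70979366]
mouth 127.57893788109206 76.91660316349582 ang 14.0891811527371 centre [538.70067588 209.71466668]
```

Emit:
move_arm --rows '[[[0.0009,-0.0004,0.003,0,0,0.3],[0.0009,-0.0004,0.01,0,0,0.3],[0.0009,-0.0004,0.02,0,0,0.3],[0.0009,-0.0004,0.03,0,0,0.3],[0.0009,-0.0004,0.04,0,0,0.3],[0.0009,-0.0004,0.047,0,0,0.3],[0.0009,-0.0004,0.051,0,0,0.3],[0.0009,-0.0004,0.052,0,0,0.3],[0.0009,-0.0004,0.052,0,0,0.3],[0.0009,-0.0004,0.052,0,0,0.3]]]'

```text
time: 8.1
tool_pos: [540.1, 209.5, 137.1]
tcp_rot: [-180.0, -0.1, 14.7]
ft_force: [1.0, 0.1, -1.7]
finger_gap: 18.4
```

```bash
python3 mv.py 539.5 208.5 107.8 14.7;  python3 - <<'E'
from bench import viewer;import cv2,pickle
d={}
for n in ("wrist","top","scene"):
    s=viewer.snapshot(n);d[n]=s
t=cv2.convertScaleAbs(cv2.resize(d["top"]["color"][150:300,150:290,::-1],None,fx=4,fy=4,interpolation=cv2.INTER_CUBIC),alpha=1.5)
cv2.imwrite("pics/t3.png",t)
t=cv2.convertScaleAbs(cv2.resize(d["scene"]["color"][170:310,360:490,::-1],None,fx=4.2,fy=4.2,interpolation=cv2.INTER_CUBIC),alpha=1.5)
cv2.imwrite("pics/s3.png",t);cv2.imwrite("pics/w3.png",d["wrist"]["color"][:,:,::-1])
pickle.dump(d,open("s3.pkl","wb"))
E
```

```text
t 8.1 pos [540.08 209.48 137.1 ] rot [-1.800e+02 -6.000e-02  1.472e+01] F [ 1.04  0.06 -1.72] M [ 0.091 -0.006  0.035] gap 18.4
shift m [-0.0008  0.0008  0.0293] rotvec [-0.   -0.06  0.02]
```

View pics/t3.png

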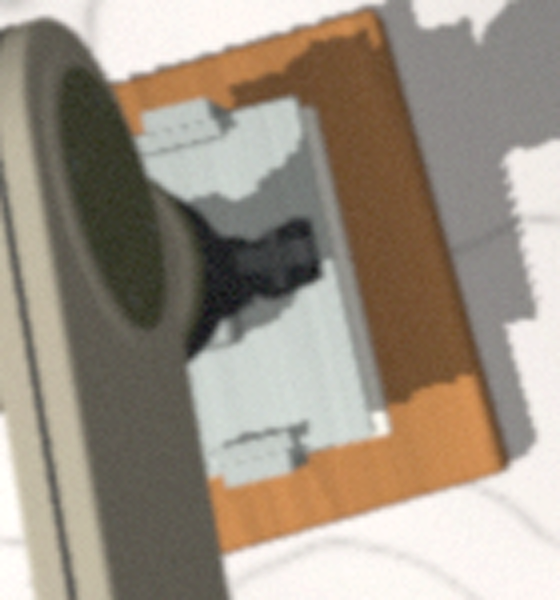

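View pics/s3.png

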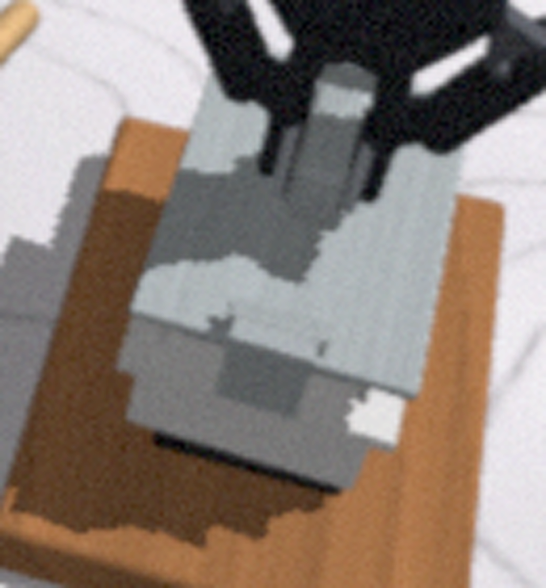

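View pics/w3.png

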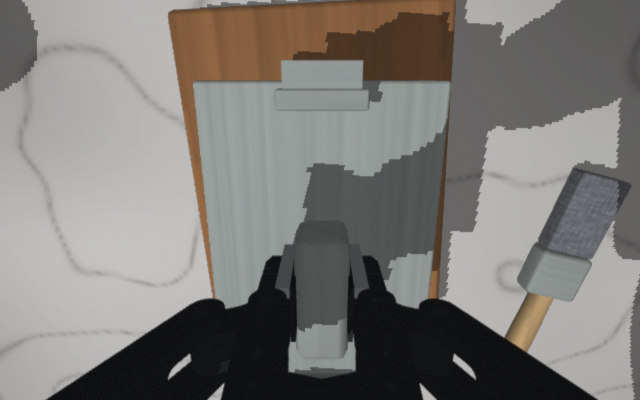

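```bash
python3 - <<'E'
import pickle; from h import *
d=pickle.load(open("s3.pkl","rb"));T,S=d["top"],d["scene"]
a=np.radians(14.5);ux=np.array([np.cos(a),np.sin(a)]);uy=np.array([-np.sin(a),np.cos(a)])
z=lambda p:((p[0]+.5)/4-.5+150,(p[1]+.5)/4-.5+150)
y=lambda p:((p[0]+.5)/4.2-.5+360,(p[1]+.5)/4.2-.5+170)
def ed(s,ps,zz,n):
    A,B=[onz(s,p,zz)[:2] for p in ps];l=A-B
    print(n,A.round(1),B.round(1),np.linalg.norm(l).round(1),np.degrees(np.arctan2(l[1],l[0])).round(2),"long",((A+B)/2@ux).round(2),"lat",((A+B)/2@uy).round(2))
ed(T,(z((299,97)),z((379,435))),122.7,"cover top -y edge")
ed(T,(z((318,104)),z((390,432))),88.4,"dish top -y edge")
ed(S,(y((132,311)),y((418,394))),122.7,"cover scene +x edge")
w=lambda p:((p[0]+.5)/5.5-.5+380,(p[1]+.5)/5.5-.5+190)
ed(S,(w((43,363)),w((412,470))),88.4,"dish scene +x edge")
print("tcp",np.array([540.08,209.48])@ux,np.array([540.08,209.48])@uy)
E
```

```text
cover top -y edge [626.8 178.2] [476.6 138.3] 155.4 14.88 long 573.71 lat 15.11
dish top -y edge [627.5 176.6] [476.2 139.1] 155.9 13.92 long 573.78 lat 14.64
cover scene +x edge [628.5 180. ] [601.6 278.6] 102.2 -74.75 long 652.89 lat 67.99
dish scene +x edge [627.4 177.5] [598.8 278.7] 105.1 -74.17 long 650.69 lat 67.32
tcp 575.3267808647328 67.58233511668327
```

Emit:
move_arm --rows '[[[-0.0004,0.0003,0.0005,0,0,0.2],[-0.0008,0.0006,0.002,0,0,0.4],[-0.0008,0.0006,0.004,0,0,0.4],[-0.0008,0.0006,0.006,0,0,0.4],[-0.0008,0.0006,0.008,0,0,0.4],[-0.0008,0.0006,0.009,0,0,0.4],[-0.0008,0.0006,0.009,0,0,0.4]]]'

```text
time: 8.95
tool_pos: [539.1, 208.6, 127.3]
tcp_rot: [-180.0, 0.0, 14.3]
ft_force: [1.4, 0.1, -1.9]
finger_gap: 18.8
```

```bash
python3 mv.py 539.5 208.5 107.8 14.3;  python3 - <<'E'
from bench import viewer;import cv2,pickle
d={}
for n in ("top","scene"):
    s=viewer.snapshot(n);d[n]=s
t=cv2.convertScaleAbs(cv2.resize(d["top"]["color"][150:300,150:290,::-1],None,fx=4,fy=4,interpolation=cv2.INTER_CUBIC),alpha=1.5)
cv2.imwrite("pics/t4.png",t)
t=cv2.convertScaleAbs(cv2.resize(d["scene"]["color"][170:310,360:490,::-1],None,fx=4.2,fy=4.2,interpolation=cv2.INTER_CUBIC),alpha=1.5)
cv2.imwrite("pics/s4.png",t)
E
```

```text
t 8.95 pos [539.07 208.6  127.32] rot [-180.      0.     14.33] F [ 1.39  0.08 -1.88] M [ 0.038  0.032 -0.03 ] gap 18.8
shift m [0.0004 0.0002 0.0195] rotvec [-0.    0.    0.03]
```

View pics/t4.png

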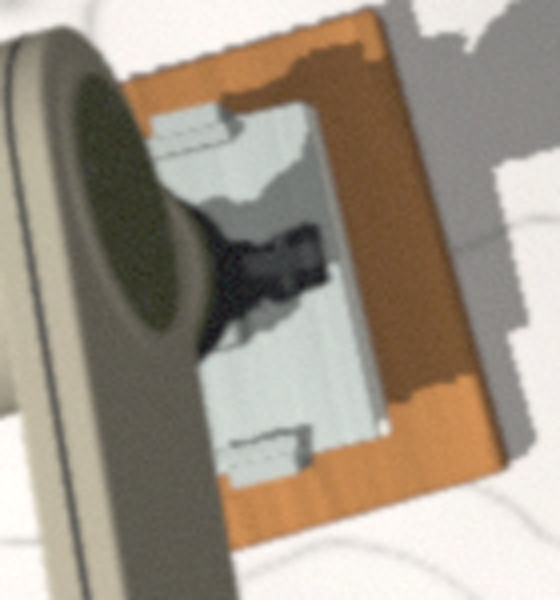

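View pics/s4.png

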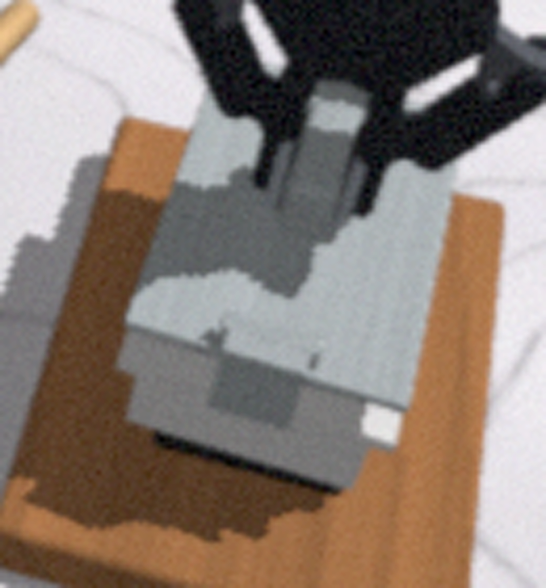

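Emit:
move_arm --rows '[[[0,0,0.001,0,0,0],[0,0,0.002,0,0,0],[0,0,0.003,0,0,0],[0,0,0.004,0,0,0],[0,0,0.004,0,0,0]]]'

```text
time: 9.55
tool_pos: [539.8, 208.8, 124.4]
tcp_rot: [-180.0, -0.1, 14.3]
ft_force: [-0.2, -0.6, 4.8]
finger_gap: 19.0
```

Emit:
move_arm --rows '[[[0,0,0.001,0,0,0],[0,0,0.002,0,0,0],[0,0,0.003,0,0,0],[0,0,0.003,0,0,0]]]'

```text
time: 9.95
tool_pos: [539.9, 208.8, 121.5]
tcp_rot: [-180.0, -0.1, 14.3]
ft_force: [-0.3, -0.3, 6.1]
finger_gap: 18.7
```

Emit:
move_arm --rows '[[[0,0,0.001,0,0,0],[0,0,0.002,0,0,0],[0,0,0.002,0,0,0]]]'

```text
time: 10.25
tool_pos: [539.9, 208.8, 119.5]
tcp_rot: [-180.0, -0.1, 14.3]
ft_force: [-0.6, 0.3, 5.2]
finger_gap: 18.8
```

Emit:
move_arm --rows '[[[0,0,0.001,0,0,0],[0,0,0.002,0,0,0],[0,0,0.002,0,0,0]]]'

```text
time: 10.55
tool_pos: [539.9, 208.8, 117.6]
tcp_rot: [-180.0, -0.1, 14.3]
ft_force: [-0.0, 0.4, 5.1]
finger_gap: 18.6
```

Emit:
move_arm --rows '[[[0,0,0.001,0,0,0],[0,0,0.002,0,0,0],[0,0,0.002,0,0,0]]]'

```text
time: 10.85
tool_pos: [539.9, 208.8, 115.6]
tcp_rot: [-180.0, -0.1, 14.3]
ft_force: [-0.5, -0.9, 5.9]
finger_gap: 18.6
```

```bash
python3 mv.py 539.5 208.5 107.8 14.3
```

```text
t 10.85 pos [539.91 208.82 115.55] rot [-1.800e+02 -1.200e-01  1.432e+01] F [-0.49 -0.9   5.9 ] M [-0.039  0.193  0.075] gap 18.6
shift m [-0.0005  0.0002  0.0078] rotvec [-0.   -0.12  0.02]
```

Emit:
move_arm --rows '[[[0,0,0.001,0,0,0],[0,0,0.002,0,0,0],[0,0,0.002,0,0,0]]]'

```text
time: 11.15
tool_pos: [539.9, 208.8, 113.5]
tcp_rot: [-180.0, -0.1, 14.3]
ft_force: [-0.0, 0.6, 5.3]
finger_gap: 19.0
```

Emit:
move_arm --rows '[[[0,0,0.001,0,0,0],[0,0,0.002,0,0,0],[0,0,0.002,0,0,0]]]'

```text
time: 11.45
tool_pos: [539.9, 208.8, 111.6]
tcp_rot: [-180.0, -0.1, 14.3]
ft_force: [-0.3, 0.1, 4.7]
finger_gap: 18.6
```

Emit:
move_arm --rows '[[[0,0,0.001,0,0,0],[0,0,0.002,0,0,0],[0,0,0.002,0,0,0]]]'

```text
time: 11.75
tool_pos: [540.1, 208.9, 109.9]
tcp_rot: [-180.0, -0.1, 14.3]
ft_force: [0.1, 0.2, 7.9]
finger_gap: 18.6
```

Emit:
move_arm --rows '[[[0,0,0.001,0,0,0],[0,0,0.002,0,0,0],[0,0,0.002,0,0,0]]]'

```text
time: 12.05
tool_pos: [540.5, 209.0, 108.4]
tcp_rot: [-180.0, -0.2, 14.3]
ft_force: [-0.4, -0.4, 9.4]
finger_gap: 18.6
```

Emit:
move_arm --rows '[[[0,0,0.001,0,0,0],[0,0,0.002,0,0,0],[0,0,0.002,0,0,0]]]'

```text
time: 12.35
tool_pos: [540.9, 209.1, 107.1]
tcp_rot: [-180.0, -0.3, 14.3]
ft_force: [-0.4, -0.0, 12.4]
finger_gap: 19.0
```

Emit:
move_arm --rows '[[[0,0,0.001,0,0,0],[0,0,0.002,0,0,0],[0,0,0.002,0,0,0]]]'

```text
time: 12.65
tool_pos: [541.1, 209.2, 106.4]
tcp_rot: [-180.0, -0.3, 14.3]
ft_force: [-5.2, -1.5, 22.8]
finger_gap: 19.1
```

```bash
python3 mv.py 539.5 208.5 107.8 14.3
```

```text
t 12.65 pos [541.14 209.17 106.36] rot [-179.99   -0.29   14.33] F [-5.23 -1.53 22.76] M [-0.326  1.272  0.066] gap 19.1
shift m [-0.0017  0.0002 -0.0014] rotvec [-0.01 -0.29  0.03]
```

```bash
python3 - <<'E'
from bench import viewer,sensors;import cv2,pickle
d={}
for n in ("top","scene","wrist"):
    s=viewer.snapshot(n);d[n]=s
pickle.dump(d,open("s5.pkl","wb"))
t=cv2.convertScaleAbs(cv2.resize(d["top"]["color"][150:300,150:290,::-1],None,fx=4,fy=4,interpolation=cv2.INTER_CUBIC),alpha=1.5)
cv2.imwrite("pics/t5.png",t)
t=cv2.convertScaleAbs(cv2.resize(d["scene"]["color"][170:310,360:490,::-1],None,fx=4.2,fy=4.2,interpolation=cv2.INTER_CUBIC),alpha=1.8)
cv2.imwrite("pics/s5.png",t);cv2.imwrite("pics/w5.png",d["wrist"]["color"][:,:,::-1])
s=sensors.sense();print(s["tool_pos"],s["ft_force"],s["wrist_torque"])
E
```

```text
[541.1211299  209.15424049 106.3595694 ] [-4.52719135 -2.00745716 21.01995056] [-0.3783087   1.25023156  0.11387718]
```

View pics/s5.png

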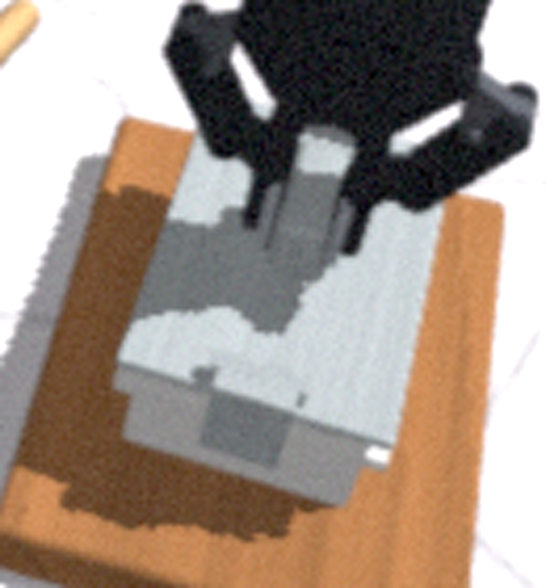

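View pics/t5.png

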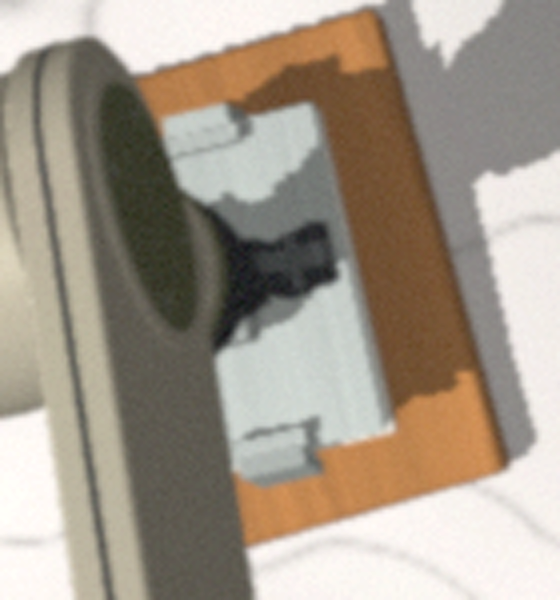

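View pics/w5.png

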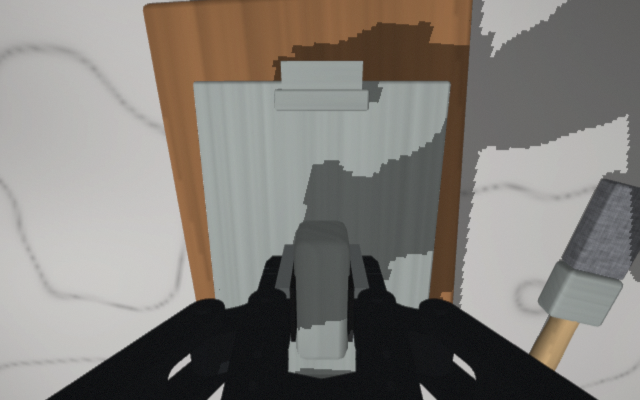

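Emit:
move_arm --rows '[[[-0.0005,0.0001,0,0,-0.1,0],[-0.001,0.0001,0,0,-0.2,0],[-0.0015,0.0002,0,0,-0.3,0],[-0.0015,0.0002,0,0,-0.3,0]]]'

```text
time: 13.2
tool_pos: [540.6, 209.0, 106.4]
tcp_rot: [-180.0, -0.1, 14.3]
ft_force: [-0.9, 0.1, 16.6]
finger_gap: 18.6
```

```bash
python3 mv.py 539.5 208.5 107.8 14.3
```

```text
t 13.2 pos [540.6  209.01 106.4 ] rot [-1.7997e+02 -1.1000e-01  1.4330e+01] F [-0.94  0.12 16.57] M [0.063 0.306 0.069] gap 18.6
shift m [-0.0012  0.0002 -0.0014] rotvec [-0.03 -0.11  0.03]
```

Emit:
move_arm --rows '[[[-0.0003,0,0.0005,0,-0.05,0],[-0.0005,0,0.001,0,-0.1,0],[-0.0005,0,0.001,0,-0.1,0]]]'

```text
time: 13.5
tool_pos: [539.2, 208.5, 104.1]
tcp_rot: [-180.0, 0.1, 14.3]
ft_force: [-0.2, 0.3, 5.4]
finger_gap: 18.7
```

Emit:
move_arm --rows '[[[-0.0001,0,0.0005,0,-0.02,0],[-0.0002,0,0.001,0,-0.05,0],[-0.0002,0,0.001,0,-0.05,0]]]'

```text
time: 13.8
tool_pos: [537.9, 208.1, 101.2]
tcp_rot: [-180.0, 0.3, 14.3]
ft_force: [3.3, 1.1, 5.3]
finger_gap: 18.6
```

```bash
python3 mv.py 539.5 208.5 107.8 14.3
```

```text
t 13.8 pos [537.89 208.14 101.17] rot [-179.99    0.32   14.33] F [3.32 1.1  5.3 ] M [ 0.216 -0.584  0.057] gap 18.6
shift m [ 0.0016  0.     -0.0066] rotvec [-0.01  0.32  0.03]
```

Emit:
move_arm --rows '[[[0.0007,0,0,0,0.15,0],[0.0015,0,0.0005,0,0.3,0],[0.0017,0,0.001,0,0.35,0],[0.0017,0,0.001,0,0.35,0]]]'

```text
time: 14.2
tool_pos: [538.4, 208.2, 99.1]
tcp_rot: [180.0, 0.1, 14.3]
ft_force: [0.3, 0.3, 2.4]
finger_gap: 18.7
```

Emit:
move_arm --rows '[[[0,0,0.0005,0,0,0],[0,0,0.001,0,0,0],[0,0,0.001,0,0,0]]]'

```text
time: 14.5
tool_pos: [537.9, 208.0, 97.3]
tcp_rot: [180.0, 0.2, 14.3]
ft_force: [0.8, -0.2, -3.7]
finger_gap: 18.8
```

```bash
python3 mv.py 539.5 208.5 107.8 14.3
```

```text
t 14.5 pos [537.91 208.01  97.33] rot [179.99   0.2   14.32] F [ 0.8  -0.21 -3.72] M [ 0.13  -0.45   0.072] gap 18.8
shift m [ 0.0016 -0.0001 -0.0105] rotvec [0.01 0.2  0.02]
```

Emit:
move_arm --rows '[[[0.0005,0,0.0005,0,0.1,0],[0.0008,0,0.001,0,0.2,0],[0.0008,0,0.001,0,0.2,0]]]'

```text
time: 14.8
tool_pos: [538.9, 208.3, 97.0]
tcp_rot: [180.0, -0.0, 14.3]
ft_force: [-0.1, -0.2, -2.1]
finger_gap: 18.5
```

Emit:
move_arm --rows '[[[0,0,0.0005,0,0,0],[0,0,0.001,0,0,0],[0,0,0.001,0,0,0]]]'

```text
time: 15.1
tool_pos: [539.3, 208.4, 96.4]
tcp_rot: [180.0, -0.1, 14.3]
ft_force: [0.2, -1.5, -3.0]
finger_gap: 18.7
```

```bash
python3 mv.py 539.5 208.5 107.8 14.3
```

```text
t 15.1 pos [539.33 208.42  96.39] rot [ 1.800e+02 -9.000e-02  1.432e+01] F [ 0.18 -1.54 -2.97] M [-0.009 -0.031 -0.082] gap 18.7
shift m [ 0.0002 -0.     -0.0114] rotvec [ 0.   -0.09  0.02]
```

Free again (only the cover's weight on the sensor). Continue to the stop.

Emit:
move_arm --rows '[[[0,0,0.0005,0,0,0],[0,0,0.001,0,0,0],[0,0,0.001,0,0,0]]]'

```text
time: 15.4
tool_pos: [539.5, 208.5, 95.9]
tcp_rot: [180.0, -0.1, 14.3]
ft_force: [-1.1, -0.9, 0.9]
finger_gap: 18.4
```

Emit:
move_arm --rows '[[[0,0,0.0005,0,0,0],[0,0,0.001,0,0,0],[0,0,0.001,0,0,0]]]'

```text
time: 15.7
tool_pos: [539.5, 208.5, 95.8]
tcp_rot: [180.0, -0.1, 14.3]
ft_force: [-5.7, -3.3, 10.5]
finger_gap: 18.7
```

```bash
python3 mv.py 539.5 208.5 107.8 14.3
```

```text
t 15.7 pos [539.53 208.49  95.83] rot [ 1.800e+02 -1.200e-01  1.433e+01] F [-5.68 -3.28 10.55] M [-0.264  1.039 -0.04 ] gap 18.7
shift m [-0.    -0.    -0.012] rotvec [ 0.   -0.12  0.03]
```

Emit:
move_arm --rows '[[[-0.0006,0,0.0005,0,-0.1,0],[-0.0012,-0.0002,0.0012,0,-0.2,0],[-0.0012,-0.0002,0.0012,0,-0.2,0]]]'

```text
time: 16.0
tool_pos: [539.5, 208.5, 95.8]
tcp_rot: [180.0, -0.1, 14.3]
ft_force: [-4.5, -3.4, 13.9]
finger_gap: 18.7
```

```bash
python3 mv.py 539.5 208.5 107.8 14.3
```

```text
t 16.0 pos [539.5  208.49  95.81] rot [ 1.7998e+02 -7.0000e-02  1.4320e+01] F [-4.51 -3.36 13.94] M [-0.372  0.882  0.045] gap 18.7
shift m [ 0.    -0.    -0.012] rotvec [ 0.02 -0.07  0.02]
```

Emit:
move_arm --rows '[[[-0.0004,0,0.0005,0,-0.05,0],[-0.0008,-0.0004,0.001,0,-0.1,0],[-0.001,-0.0006,0.0013,0,-0.15,0],[-0.001,-0.0006,0.0013,0,-0.15,0]]]'

```text
time: 16.4
tool_pos: [539.5, 208.5, 95.8]
tcp_rot: [179.9, -0.0, 14.3]
ft_force: [-4.4, -6.7, 19.2]
finger_gap: 18.4
```

```bash
python3 - <<'E'
from bench import viewer,sensors;import cv2,pickle
d={}
for n in ("top","scene"):
    s=viewer.snapshot(n);d[n]=s
pickle.dump(d,open("s6.pkl","wb"))
t=cv2.convertScaleAbs(cv2.resize(d["top"]["color"][150:300,150:290,::-1],None,fx=4,fy=4,interpolation=cv2.INTER_CUBIC),alpha=1.5)
u=cv2.convertScaleAbs(cv2.resize(d["scene"]["color"][190:310,380:480,::-1],None,fx=5,fy=5,interpolation=cv2.INTER_CUBIC),alpha=1.8)
cv2.imwrite("pics/s6.png",u);cv2.imwrite("pics/t6.png",t)
E
python3 mv.py 539.5 208.5 107.8 14.3
```

```text
t 16.5 pos [539.51 208.52  95.8 ] rot [ 1.7994e+02 -5.0000e-02  1.4310e+01] F [-5.52 -6.19 19.86] M [-0.717  0.79   0.052] gap 18.8
shift m [-0.     0.    -0.012] rotvec [ 0.06 -0.05  0.01]
```

View pics/s6.png

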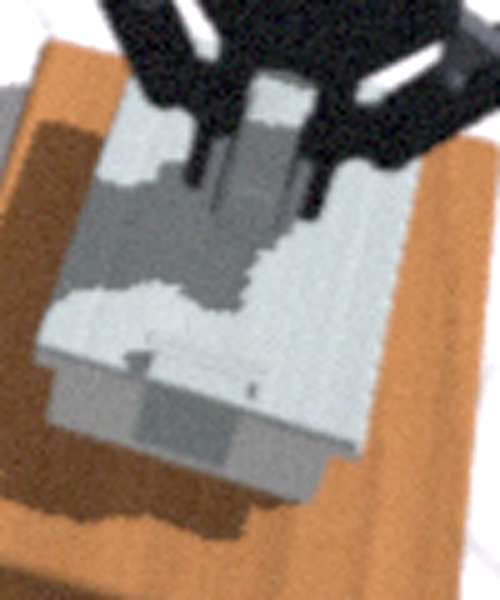

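View pics/t6.png

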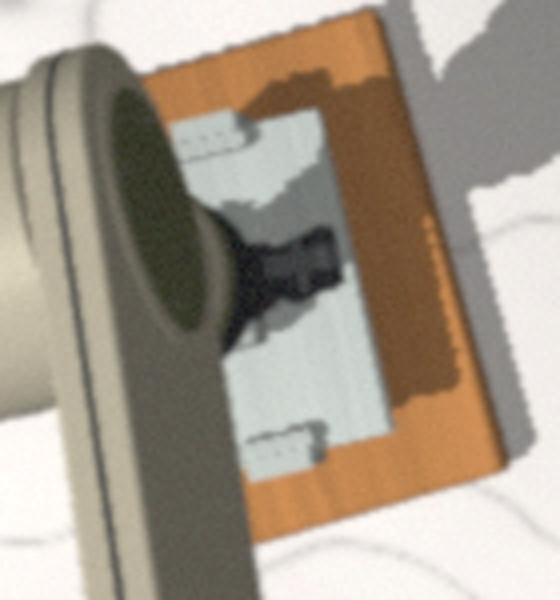

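Emit:
move_arm --rows '[[[0.0006,0.0003,-0.001,0,0.1,0],[0.0014,0.0007,-0.002,0,0.25,0],[0.0016,0.0008,-0.003,0,0.3,0],[0.0016,0.0008,-0.003,0,0.3,0]]]'

```text
time: 16.9
tool_pos: [539.5, 208.5, 95.8]
tcp_rot: [-180.0, -0.1, 14.3]
ft_force: [-0.6, -1.0, 4.8]
finger_gap: 18.8
```

```bash
python3 mv.py 539.5 208.5 107.8 14.3
```

```text
t 16.9 pos [539.49 208.46  95.82] rot [-1.800e+02 -1.400e-01  1.432e+01] F [-0.65 -0.96  4.77] M [-0.083  0.273 -0.026] gap 18.8
shift m [ 0.    -0.    -0.012] rotvec [-0.   -0.14  0.02]
```

Emit:
move_arm --rows '[[[0,0,-0.0005,0,0,0],[0,0,-0.001,0,0,0],[0,0,-0.002,0,0,0],[0,0,-0.003,0,0,0],[0,0,-0.004,0,0,0],[0,0,-0.005,0,0,0],[0,0,-0.007,0,0,0],[0,0,-0.009,0,0,0],[0,0,-0.011,0,0,0],[0,0,-0.013,0,0,0],[0,0,-0.015,0,0,0],[0,0,-0.016,0,0,0],[0,0,-0.016,0,0,0],[0,0,-0.016,0,0,0]]]'

```text
time: 18.3
tool_pos: [538.8, 208.3, 111.0]
tcp_rot: [-180.0, -0.1, 14.3]
ft_force: [0.3, 0.5, -8.4]
finger_gap: 18.8
```

```bash
python3 - <<'E'
from bench import viewer,sensors;import cv2,pickle
d={}
for n in ("top","scene"):
    s=viewer.snapshot(n);d[n]=s
u=cv2.convertScaleAbs(cv2.resize(d["scene"]["color"][190:310,380:480,::-1],None,fx=5,fy=5,interpolation=cv2.INTER_CUBIC),alpha=1.8)
cv2.imwrite("pics/s7.png",u)
E
python3 mv.py 539.5 208.5 95.8 14.3
```

```text
t 18.4 pos [538.71 208.27 110.81] rot [ 1.800e+02 -3.000e-02  1.432e+01] F [ 0.6   0.88 -6.68] M [-0.021  0.001 -0.02 ] gap 18.7
shift m [ 0.0008 -0.      0.015 ] rotvec [ 0.   -0.03  0.02]
```

View pics/s7.png

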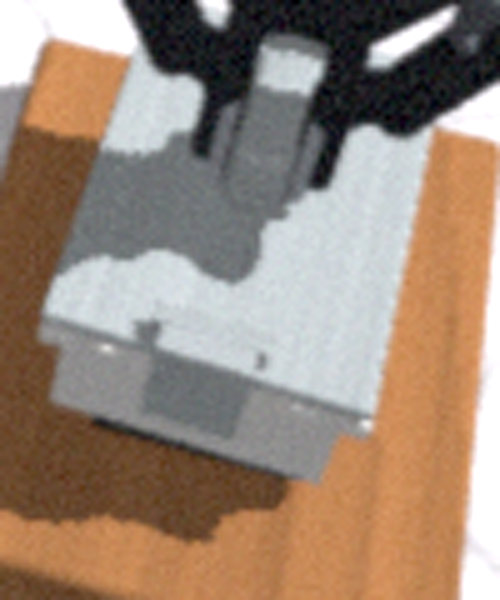

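Emit:
move_arm --rows '[[[0.0002,0,0.001,0,0,0],[0.0005,0,0.003,0,0,0],[0.0008,0,0.005,0,0,0],[0.0008,0,0.007,0,0,0],[0.0008,0,0.009,0,0,0],[0.0008,0,0.011,0,0,0],[0.0008,0,0.012,0,0,0],[0.0008,0,0.013,0,0,0],[0.0008,0,0.014,0,0,0],[0.0008,0,0.0145,0,0,0],[0.0008,0,0.015,0,0,0],[0.0008,0,0.015,0,0,0]]]'

```text
time: 19.6
tool_pos: [540.2, 208.7, 96.7]
tcp_rot: [-180.0, -0.1, 14.3]
ft_force: [0.4, -0.7, -3.1]
finger_gap: 18.7
```

```bash
python3 mv.py 539.5 208.5 95.8 14.3
```

```text
t 19.6 pos [540.17 208.66  96.68] rot [-1.800e+02 -1.300e-01  1.432e+01] F [ 0.41 -0.68 -3.11] M [-0.047 -0.023 -0.034] gap 18.7
shift m [-0.0007 -0.      0.0009] rotvec [-0.   -0.13  0.02]
```

Dish is standing; lower the cover the last millimetre.

Emit:
move_arm --rows '[[[-0.0003,0,0.0005,0,0,0],[-0.0005,0,0.001,0,0,0],[-0.0005,0,0.0015,0,0,0],[-0.0005,0,0.0015,0,0,0]]]'

```text
time: 20.0
tool_pos: [539.7, 208.6, 95.8]
tcp_rot: [-180.0, -0.1, 14.3]
ft_force: [-2.1, -2.0, 6.9]
finger_gap: 18.4
```

```bash
python3 mv.py 539.5 208.5 95.8 14.3
```

```text
t 20.0 pos [539.69 208.55  95.85] rot [-1.800e+02 -1.300e-01  1.433e+01] F [-2.07 -2.01  6.93] M [-0.123  0.668  0.001] gap 18.4
shift m [-0.0002  0.      0.    ] rotvec [-0.   -0.13  0.03]
```

Emit:
move_arm --rows '[[[-0.0002,0,-0.0008,0,0,0],[-0.0002,0,-0.0008,0,0,0]]]'

```text
time: 20.2
tool_pos: [539.5, 208.5, 95.9]
tcp_rot: [-180.0, -0.1, 14.3]
ft_force: [0.4, 0.3, 2.5]
finger_gap: 18.5
```

Emit:
move_arm --rows '[[[0,0,0,0,0,0],[0,0,0,0,0,0],[0,0,0,0,0,0],[0,0,0,0,0,0],[0,0,0,0,0,0],[0,0,0,0,0,0],[0,0,0,0,0,0],[0,0,0,0,0,0]]]' --grip 1

```text
time: 21.0
tool_pos: [538.9, 208.3, 95.3]
tcp_rot: [180.0, -0.1, 14.3]
ft_force: [0.2, 0.0, -0.0]
finger_gap: 85.2
```

Emit:
move_arm --rows '[[[0,0,-0.003,0,0,0],[0,0,-0.01,0,0,0],[0,0,-0.025,0,0,0],[0,0,-0.045,0,0,0],[0,0,-0.07,0,0,0],[0,0,-0.1,0,0,0],[0,0,-0.13,0,0,0],[0,0,-0.15,0,0,0],[0,0,-0.16,0,0,0],[0,0,-0.16,0,0,0]]]'

```text
time: 22.0
tool_pos: [539.8, 208.6, 258.0]
tcp_rot: [-180.0, -0.3, 14.3]
ft_force: [1.0, -0.0, -0.3]
finger_gap: 85.4
```

```bash
python3 - <<'E'
from bench import viewer,sensors;import cv2,pickle
d={}
for n in ("top","scene"):
    s=viewer.snapshot(n);d[n]=s
u=cv2.convertScaleAbs(cv2.resize(d["scene"]["color"][190:310,380:480,::-1],None,fx=5,fy=5,interpolation=cv2.INTER_CUBIC),alpha=1.8)
cv2.imwrite("pics/s8.png",u);cv2.imwrite("pics/sf8.png",d["scene"]["color"][:,:,::-1])
E
python3 mv.py 539.5 208.5 95.8 14.3
```

```text
t 22.1 pos [538.49 208.21 254.65] rot [ 1.800e+02 -1.000e-02  1.432e+01] F [-0.5   0.55  0.25] M [ 0.007  0.04  -0.034] gap 85.3
shift m [ 0.001  -0.      0.1588] rotvec [ 0.   -0.01  0.02]
```

View pics/s8.png

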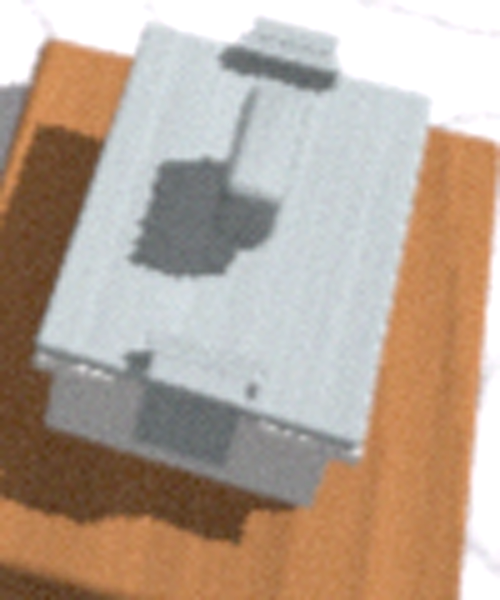

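View pics/sf8.png

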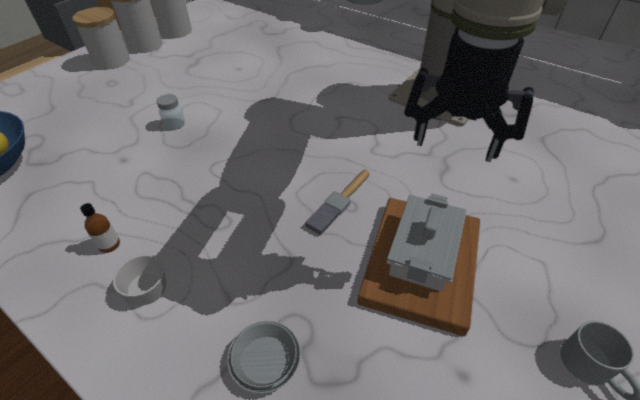

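```bash
python3 - <<'E'
import cv2,numpy as np
a=cv2.imread("pics/s6.png")[300:520];b=cv2.imread("pics/s8.png")[300:520];c=cv2.imread("pics/s7.png")[300:520]
cv2.imwrite("pics/cmp.png",cv2.resize(np.hstack([a,b]),(800,176*2)))
E
```

```text
(no output)
```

View pics/cmp.png

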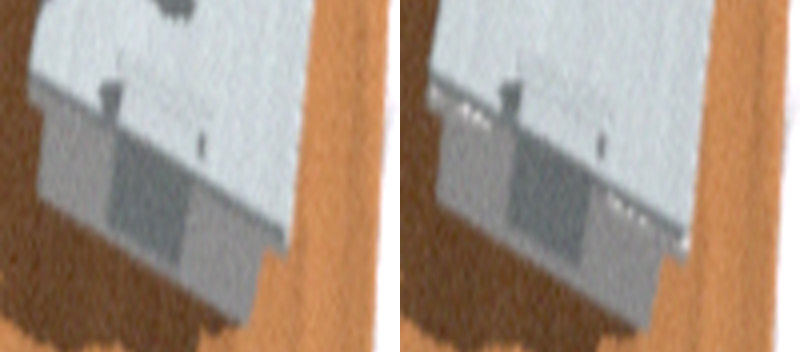

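Emit:
move_arm --rows '[[[0,0,0.003,0,0,0],[0,0,0.01,0,0,0],[0,0,0.02,0,0,0],[0,0,0.035,0,0,0],[0,0,0.05,0,0,0],[0,0,0.065,0,0,0],[0,0,0.08,0,0,0],[0,0,0.095,0,0,0],[0,0,0.105,0,0,0],[0,0,0.112,0,0,0],[0,0,0.117,0,0,0],[0,0,0.12,0,0,0],[0,0,0.12,0,0,0],[0,0,0.12,0,0,0]]]' --grip 0 --newtons 40

```text
time: 23.5
tool_pos: [539.2, 208.4, 135.8]
tcp_rot: [-180.0, -0.1, 14.3]
ft_force: [-0.3, -0.4, 0.5]
finger_gap: 0.1
```

```bash
python3 mv.py 538.5 208.3 128.4 14.3
```

```text
t 23.5 pos [539.25 208.43 135.83] rot [-1.800e+02 -1.000e-01  1.432e+01] F [-0.25 -0.38  0.48] M [-0.024 -0.047 -0.002] gap 0.1
shift m [-0.0008 -0.0001  0.0074] rotvec [-0.   -0.1   0.02]
```

Emit:
move_arm --rows '[[[-0.0005,0,0.002,0,0,0],[-0.0008,0,0.004,0,0,0],[-0.0008,0,0.005,0,0,0],[-0.0008,0,0.006,0,0,0],[-0.0008,0,0.006,0,0,0]]]'

```text
time: 24.0
tool_pos: [538.0, 208.1, 129.0]
tcp_rot: [180.0, -0.0, 14.3]
ft_force: [-1.0, 1.2, 1.1]
finger_gap: -0.2
```

Emit:
move_arm --rows '[[[0,0,0.0005,0,0,0],[0,0,0.001,0,0,0],[0,0,0.0015,0,0,0],[0,0,0.0015,0,0,0]]]'

```text
time: 24.4
tool_pos: [538.2, 208.2, 128.4]
tcp_rot: [-180.0, -0.1, 14.3]
ft_force: [-2.4, -0.9, 4.4]
finger_gap: -0.1
```

Emit:
move_arm --rows '[[[0,0,0.0005,0,0,0],[0,0,0.001,0,0,0],[0,0,0.001,0,0,0]]]'

```text
time: 24.7
tool_pos: [538.2, 208.2, 128.4]
tcp_rot: [180.0, -0.1, 14.3]
ft_force: [-6.5, -2.3, 12.5]
finger_gap: 0.0
```

Emit:
move_arm --rows '[[[-0.0006,0,0.0005,0,0,0],[-0.001,0,0.0008,0,0,0],[-0.001,0,0.0008,0,0,0]]]'

```text
time: 25.0
tool_pos: [538.2, 208.2, 128.4]
tcp_rot: [-180.0, -0.2, 14.3]
ft_force: [-4.3, -1.9, 13.2]
finger_gap: -0.1
```

```bash
python3 - <<'E'
from bench import viewer
import cv2
s=viewer.snapshot("scene");cv2.imwrite("pics/s9.png",cv2.convertScaleAbs(cv2.resize(s["color"][190:310,380:480,::-1],None,fx=5,fy=5,interpolation=cv2.INTER_CUBIC),alpha=1.8))
E
python3 mv.py 538.5 208.3 128.4 14.3
```

```text
t 25.05 pos [538.19 208.17 128.36] rot [-180.     -0.21   14.33] F [-4.41 -1.48 12.53] M [-0.263  0.738 -0.059] gap -0.1
shift m [ 0.0003 -0.     -0.    ] rotvec [-0.   -0.21  0.03]
```

Emit:
move_arm --rows '[[[0.0005,0,-0.001,0,0,0],[0.001,0,-0.002,0,0,0],[0.001,0,-0.004,0,0,0],[0.001,0,-0.01,0,0,0],[0.001,0,-0.025,0,0,0],[0.001,0,-0.05,0,0,0],[0.001,0,-0.08,0,0,0],[0.001,0,-0.11,0,0,0],[0.001,0,-0.125,0,0,0],[0.001,0,-0.13,0,0,0],[0.001,0,-0.13,0,0,0],[0.001,0,-0.13,0,0,0],[0.001,0,-0.13,0,0,0]]]'

```text
time: 26.35
tool_pos: [537.2, 207.8, 254.0]
tcp_rot: [180.0, 0.1, 14.3]
ft_force: [-0.2, -0.2, -0.2]
finger_gap: -0.2
```

```bash
python3 - <<'E'
from bench import viewer
import cv2,numpy as np
s=viewer.snapshot("scene");t=viewer.snapshot("top");cv2.imwrite("pics/s10.png",cv2.convertScaleAbs(cv2.resize(s["color"][190:310,380:480,::-1],None,fx=5,fy=5,interpolation=cv2.INTER_CUBIC),alpha=1.8))
cv2.imwrite("pics/top10.png",t["color"][:,:,::-1])
L=[cv2.imread(f"pics/s{i}.png")[300:520,:] for i in (6,9,10)]
cv2.imwrite("pics/cmp2.png",cv2.resize(np.hstack(L),(800,118*2)))
E
python3 mv.py 538.5 208.3 128.4 14.3
```

```text
t 26.45 pos [537.41 207.94 254.44] rot [1.800e+02 9.000e-02 1.433e+01] F [-0.1   0.97 -0.44] M [-0.012  0.051  0.004] gap 0.2
shift m [ 1.30e-03 -1.00e-04  1.26e-01] rotvec [0.   0.09 0.03]
```

View pics/cmp2.png

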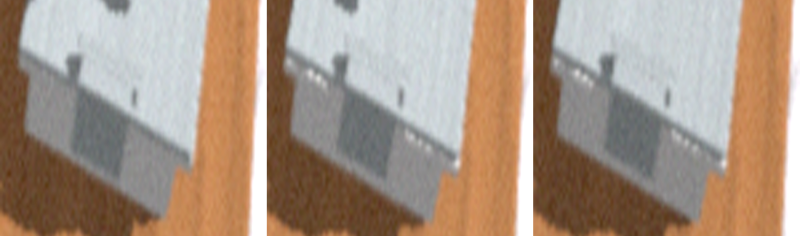

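View pics/s10.png

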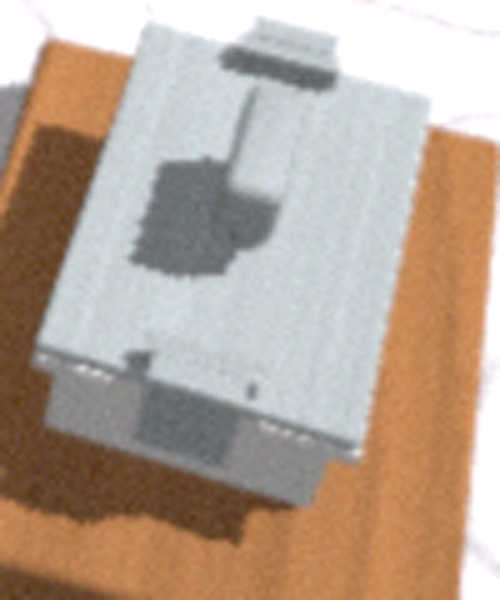

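View pics/top10.png

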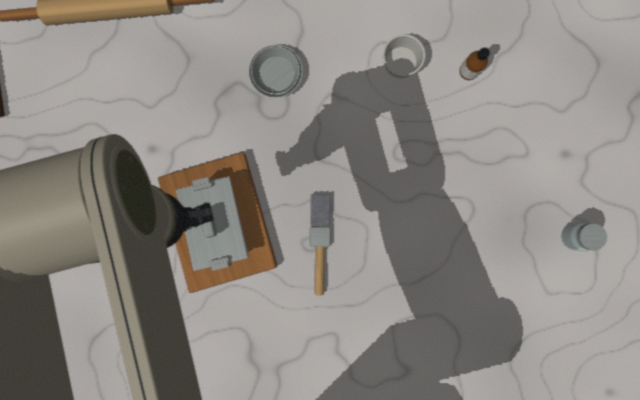

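```bash
python3 -c "
from bench import hand_in
print(hand_in())"
```

```text
the job is handed in; nothing more can be done
None
```

The cover is on the dish with both clips snapped. The closed dish passed the lift check and is back on the board, upright and released. I handed the job in at about 26.5 s on the robot's clock.

- **Pressing:** The pad sank about 12 mm. At the clips' peak the cover jammed slightly and the push rose to about 25 N. A 1.5 mm shift in -x freed it. The push then dropped as the clips went over, and the cover met a firm stop at TCP z 95.8 mm. I pressed it there with about 22 N. All readings stayed well under the 45 N chipping limit.
- **Lift:** I raised the dish about 13 mm by the handle. The wrist carried 7 to 8 N, which matches cover plus dish, and the scene picture showed the dish off the board. The clips held.
- **Set-down:** I lowered it to the same stop height, let go and backed off.
- **Check that disagreed:** After release, thin bright slivers showed under the plate's +x edge, so I pressed the handle's top with the shut fingertips at about 13 N. It stopped at TCP z 128.4 mm, the height worked out beforehand for the cover being home. The slivers looked the same with the press on and off, so I took them for a lit strip of rim left by sideways play, not a gap. I did not confirm that any other way.
- **Final state:** The last pictures show the dish upright, nothing else in view moved, and the arm clear above it.

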